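# Lay the tall carton down on the hatch tray and push it home

### The arm

A 6-joint arm with a two-finger parallel gripper is mounted at the origin on the work surface. World frame = base frame: x ahead of the robot, y to its left, z up, the work surface at z = 0. Lengths are in m, angles in rad, forces in N, time in s.
With the tool pointing down it reaches from about 0.3 to 0.85 m from the base axis. Payload 4.2 kg.
Tool frame: the origin (TCP) lies between the finger pads; the fingertips stand 19 mm ahead of it and the grasp point (between the pads) is the TCP; z points along the fingers, y is the line along which they close (so a half turn about z gives the same grasp; the last joint's range is limited). The gripper opens to 91 mm and grips with 3 to 60 N. Pads are 32 mm wide; open, the fingers measure 118 mm over their backs; the gripper's body (76 mm by 178 mm) begins 60 mm behind the grasp point.
Start: joints at [1.098, 0.32, 1.565, -0, 1.257, -0.02], TCP at [0.252, 0.517, 0.233] pointing down, gripper open.
Joint ranges: [-3.11, 3.11], [-0.84, 2.01], [0.21, 2.61], [-1.34, 4.49], [0.05, 2.63], [-2.56, 2.56]. Speed limits (rad/s): [2.57, 2.57, 3.14, 3.14, 3.14, 3.14].

### API

Orientations are given as a rotation vector (axis times angle).
In Python, from workcell import manip gives the robot as it stands. Calls block until the motion is done:
- manip.move_pose(position, orientation): joint-space move of the TCP to a pose.
- manip.move_linear(position, ori=None, rate=0.15, until_force=None): straight line of the TCP; ori=None keeps the orientation; rate is the mean speed in m/s. With until_force (N) it stops when the force on the tool has changed by that much, and returns True; else False.
- manip.move_j(angles): joint-space move.
- manip.release() and manip.gripper_close(strength=None): open the fingers fully, or close them until they stop; strength is the grip in N (None keeps the last).
- manip.sleep(seconds).
- manip.solve_ik(position, orientation): joint angles nearest the present ones, or None.
- manip.get_obs(): the state.
- manip.get_image(name): name is "scene" or "top" or "wrist"; returns the picture (420x560x3 uint8, blue, green, red); there is no depth.
- manip.camera_info(name): a dict with "fovy" (degrees; the focal length in pixels is half the picture's height over the tangent of half this angle, whatever the lens; pixels are square), "cx", "cy" (the principal point, pixels), "rvec" (rotation vector, rad) and "tvec" (3), from world to camera coordinates, as OpenCV has them. Camera axes: x right, y down, z forward; pixel columns grow to the right and rows downward; lengths in m; the calibration is good to about 2 mm. A picture is of the moment at which its call begins: read the wrist's pose just before it. camera_info takes no time and is no camera call; for the wrist camera it gives the pose at the moment of the call.
A pose or a line that the arm cannot do raises manip.IKError and nothing moves.
- manip.close_job(): hands the job in; it is judged then, once.
The state is a dict: "time_s": time; "q": joint angles; "joint_velocities": joint speeds; "tau": joint torques, N m; "tcp_pos": TCP position; "ee_rot": TCP orientation; "force": force on the tool from outside, world axes, zero at the start; "moment": the same for the moment, N m; "width": finger opening in m; "grip_force": force on a finger pad.
Only numpy, scipy, OpenCV 4.12 (cv2) and the standard library are available. Lean on these libraries where they do the work, as an engineer would, in place of code of your own. Each camera call takes 0.05 s, during which the arm holds its last target. There are 200 camera calls.

### The job

The tall carton must lie down on the transfer tray to pass through the hatch: push it over by its upper part so that it falls flat on its broad side with its top towards the tray's raised end stop, then push it along the tray until its top end is flush and square against the stop, and take the hand away. Only push with the fingers, never lift or carry the carton, and leave the jar, the tub and the small carton standing where they are.

Things in the scene. Friction and masses are not known exactly. Their poses are not given: they have to be found in the camera images.
- tray: Fixed stainless tray on the bench, 290 (x) x 170 (y) mm, turned up to 1 rad either way. Origin: centre of its underside. Floor 6 mm above the bench; side lips (inner faces y = +-81 mm) rise to 14 mm; -x end open. At the +x end stands the end stop, an upright plate as wide as the tray, top 46 mm above the bench, inner face at x = +132 mm. x runs along the tray to the stop, z up.
- stop (a point): Middle of the end stop's inner face, at x = +132 mm, y = 0, 30 mm above the bench in the tray's frame; axes as the tray's.
- carton: The tall carton: rigid white box, grey band near its foot, 64 (x) x 96 (y) x 140 (z) mm, 0.2-0.4 kg. Starts upright on the tray floor near the open end, 76-100 mm from the tray's centre, x (normal to its broad faces) towards the stop within 0.15 rad. Origin: centre of its foot; z to its top. Pushed near the top it tips, low it slides; past 0.45 rad it falls. Laid right: z to the stop, x down.
- carton_mid (a point): Centre of the tall carton, 70 mm above its foot; axes as the carton's. 76 mm above the bench when it stands on the tray, 38 mm when it lies on a broad side.
- carton_top (a point): Centre of the tall carton's top face, 140 mm from its foot; axes as the carton's.
- jar: Bystander: loose amber jar with a black cap, 58 mm diameter, 85 mm high, standing on the bench beside the tray. Origin: centre of its underside, z up.
- tub: Bystander: loose white tub with a white lid, 66 mm diameter, 75 mm high, standing on the bench beside the tray. Origin: centre of its underside, z up.
- small_carton: Bystander: loose small white carton, 45 x 60 x 70 mm high, standing on the bench beside the tray. Origin: centre of its underside, z up.

How it is judged:
On the way:
1. the tall carton has been tipped over and lies flat on its broad side on the tray, its top towards the stop (angle between carton's own x axis and vertical above 3.06159 rad and z of carton_mid in the frame of tray below 0.043 m and angle between the z axis of carton and the x axis of tray, either way round below 0.5 rad), for 0.2 s.
At the end, for the whole second after the job is handed in: The tall carton lies flat (within 0.08 rad) on its broad side on the tray floor between the side lips, its top end against the stop (centre of the top face within 7 mm of it) and square to it (within 0.08 rad), at rest; the bystanders have not been moved (angle between carton's own x axis and vertical above 3.06159 rad and z of carton_mid in the frame of tray below 0.043 m and x of carton_top in the frame of tray between 0.125 and 0.137 m and x of carton_mid in the frame of tray below 0.07 m and angle between the z axis of carton and the x axis of tray, either way round below 0.08 rad and y of carton_mid in the frame of tray between -0.036 and 0.036 m and linear speed of carton below 0.01 m/s); the robot touches nothing.
It fails at once if the tall carton is lifted or carried (height (world z) of carton_mid above 0.11 m or (angle between carton's own z axis and vertical below 0.15 rad and height (world z) of carton_mid above 0.095 m) or (angle between carton's own z axis and vertical above 1.3 rad and height (world z) of carton_mid above 0.085 m)).
It fails at once if the jar is moved more than 20 mm or tipped (distance of jar from where it was at the start of the episode above 0.02 m or angle between jar's own z axis and vertical above 0.3 rad).
It fails at once if the tub is moved more than 20 mm or tipped (distance of tub from where it was at the start of the episode above 0.02 m or angle between tub's own z axis and vertical above 0.3 rad).
It fails at once if the small carton is moved more than 20 mm or tipped (distance of small_carton from where it was at the start of the episode above 0.02 m or angle between small_carton's own z axis and vertical above 0.3 rad).
It also fails if it takes over 40 s, if anything falls off the work surface, if the arm or the gripper's body presses on something with over 40 N, if the wrist force passes 120 N, or if a joint passes its speed limit or range.

## Working session

There is one attempt and no reset: what is moved stays moved. The work goes in short steps, each a Python script; the robot and the scene stay as the last script left them, time stands still between calls to the robot, and variables do not carry over. Pictures are saved under pics/ and viewed, at most 10 in all, crops included, and the job is handed in when it is done.

```bash
mkdir -p pics; ls; python3 - <<'E'
from workcell import manip
import cv2
a=manip.get_image("scene");b=manip.get_image("top")
cv2.imwrite("pics/s0.png",a);cv2.imwrite("pics/t0.png",b)
print(manip.camera_info("scene"),manip.camera_info("top"),manip.get_obs()["time_s"],manip.get_obs()["ee_rot"])
E
```

```text
pics
{'fovy': 42.52903119739277, 'cx': 277.8227030172527, 'cy': 209.03979504674592, 'rvec': array([ 1.2365158 ,  2.4403167 , -0.79809606]), 'tvec': array([ 0.31551868, -0.35556704,  1.54724994])} {'fovy': 47.197316845694004, 'cx': 276.1623196370954, 'cy': 204.46244708584408, 'rvec': array([ 2.16196136, -2.22435294,  0.07563513]), 'tvec': array([0.08308523, 0.59482819, 0.93459762])} 0.1 [-7.05093856e-01 -3.06105386e+00  2.43742978e-03]
```

View pics/s0.png

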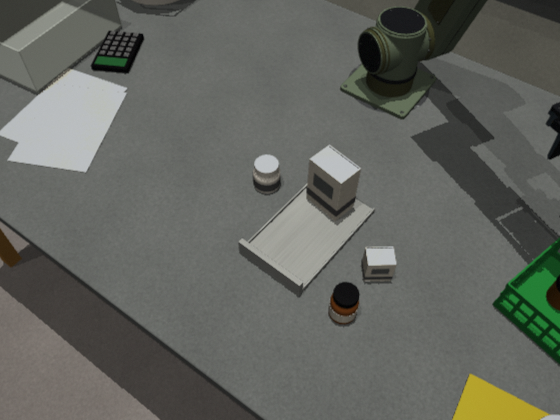

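View pics/t0.png

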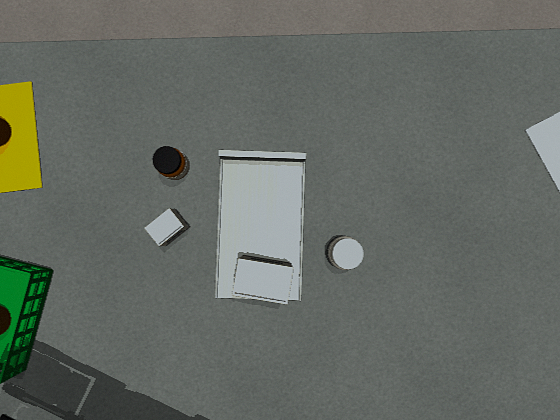

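The top view shows the tray, about cols 216-306 and rows 150-300, with its stop at the top. The carton's top face is around (264,280). Jar is at (170,160), small carton at (166,228), tub at (346,253). I'll enlarge the tray to measure the corners.

```bash
python3 - <<'E'
import cv2
b=cv2.imread("pics/t0.png")[140:315,205:375]
b=cv2.convertScaleAbs(b,alpha=1.1,beta=-40)
cv2.imwrite("pics/c0.png",cv2.resize(b,None,fx=3.4,fy=3.4,interpolation=cv2.INTER_CUBIC))
E
```

```text
(no output)
```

View pics/c0.png

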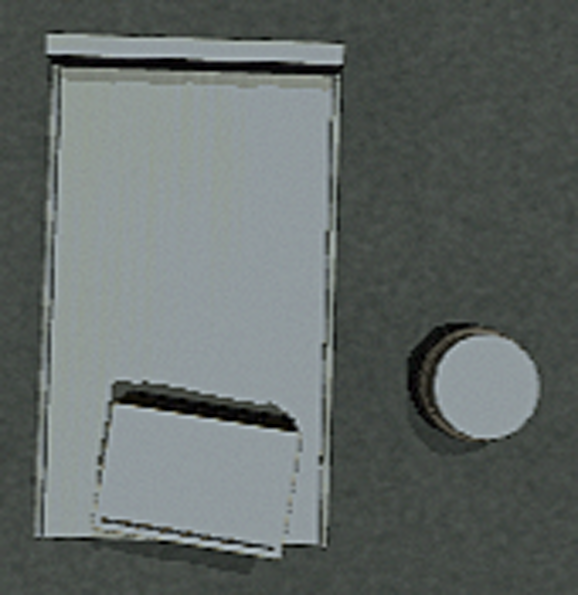

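The enlarged crop shows the carton's top-face corners at about (113,402), (301,433), (281,558) and (93,528). The stop's top inner edge runs from (47,55) to (344,66), and the open-end corners are at (36,536) and (326,547).

```bash
cat > h.py <<'E'
import numpy as np,cv2
from workcell import manip
from scipy.spatial.transform import Rotation as R
def cast(px,z,cam="top"):
    c=manip.camera_info(cam); f=210/np.tan(np.radians(c["fovy"])/2)
    M=cv2.Rodrigues(np.array(c["rvec"]))[0]; o=-M.T@c["tvec"]
    px=np.atleast_2d(px).astype(float)
    d=np.c_[(px[:,0]-c["cx"])/f,(px[:,1]-c["cy"])/f,np.ones(len(px))]@M
    return o+d*((z-o[2])/d[:,2])[:,None]
def crop(p,o=(205,140),s=3.4): return (np.atleast_2d(p)+.5)/s-.5+np.array(o)
E
python3 - <<'E'
from h import *
ct=cast(crop([(113,402),(301,433),(281,558),(93,528)]),.146)[:,:2]
si=cast(crop([(47,34),(345,44),(47,55),(344,66)]),.046)[:,:2]
bo=cast(crop([(36,536),(326,547)]),.013)[:,:2]
print(ct.round(4),si.round(4),bo.round(4))
print("sizes",[np.linalg.norm(ct[i]-ct[i-3]).round(4) for i in range(4)])
e=bo.mean(0); s=si[:2].mean(0); u=(s-e); print("len",np.linalg.norm(u)); u/=np.linalg.norm(u)
c=(s+e)/2
w=si[0]-si[1]; print("w",np.linalg.norm(w), bo[0]-bo[1])
print("tray",c,"yaw",np.arctan2(u[1],u[0]),"yaw from stop",np.arctan2(-w[0],w[1]))
v=np.array([-u[1],u[0]])
cx=(ct[0]+ct[1]-ct[2]-ct[3]); 
d=ct.mean(0)-c;print("carton",ct.mean(0),d@u,d@v,"yaw",np.arctan2(cx[1],cx[0]))
for n,p,z in(("jar",(168,159),.085),("small",(164,227),.07),("tub",(346,253),.075)):
    q=cast(p,z)[0,:2]-c;print(n,q@u,q@v)
E
```

```text
[[0.4998 0.1349]
 [0.4816 0.0413]
 [0.42   0.0531]
 [0.4376 0.1464]] [[0.7047 0.175 ]
 [0.6943 0.0054]
 [0.6926 0.1752]
 [0.6816 0.0064]] [[0.4177 0.1912]
 [0.4065 0.0236]]
sizes [np.float64(0.0954), np.float64(0.0627), np.float64(0.0949), np.float64(0.0632)]
len 0.28789710375699473
w 0.16985326712493212 [0.01124556 0.16761868]
tray [0.55578345 0.09878878] yaw -0.05962157309461799 yaw from stop -0.06140846306094841
carton [0.4597441 0.0939183] -0.09557849146576965 -0.010584450714535159 yaw -0.18617270015432108
jar 0.11687917176654986 0.17287385665947988
small -0.008862333912709354 0.1779589636668212
tub -0.046538514961395466 -0.16209171968704067
```

```bash
cat >> h.py <<'E'
C=np.array([.5558,.0988]); YAW=-.0605
def W(x,y,z):
    c,s=np.cos(YAW),np.sin(YAW); return np.array([C[0]+c*x-s*y,C[1]+s*x+c*y,z])
def T(p):
    c,s=np.cos(YAW),np.sin(YAW); d=np.array(p)[:2]-C; return np.array([c*d[0]+s*d[1],-s*d[0]+c*d[1]])
def ori(a=0):
    y=np.array([-np.sin(YAW+a),np.cos(YAW+a),0]); z=np.array([0,0,-1.])
    return R.from_matrix(np.c_[np.cross(y,z),y,z]).as_rotvec()
def snap(n):
    b=manip.get_image("top");cv2.imwrite(f"pics/{n}_raw.png",b)
    b=cv2.convertScaleAbs(b[140:315,205:375],alpha=1.1,beta=-40)
    cv2.imwrite(f"pics/{n}.png",cv2.resize(b,None,fx=3.4,fy=3.4,interpolation=cv2.INTER_CUBIC))
E
python3 - <<'E'
from h import *
manip.gripper_close(10)
manip.move_pose(W(-.19,-.048,.2),ori())
manip.move_linear(W(-.19,-.048,.05))
hit=manip.move_linear(W(-.135,-.048,.05),rate=.02,until_force=1.5)
o=manip.get_obs();p=T(o["tcp_pos"]);print(hit,p,o["force"],o["time_s"])
if hit:
    manip.move_linear(W(p[0]+.008,-.048,.05),rate=.03)
    print(manip.get_obs()["force"])
    manip.move_linear(W(-.19,-.048,.05))
    manip.move_linear(W(-.22,-.01,.147),rate=.2)
snap("c1");print(manip.get_obs()["time_s"])
E
```

```text
False [-0.1350409  -0.04800031] [-0.47591184 -0.80169432 -0.25602987] 7.2333
7.2833
```

View pics/c1.png

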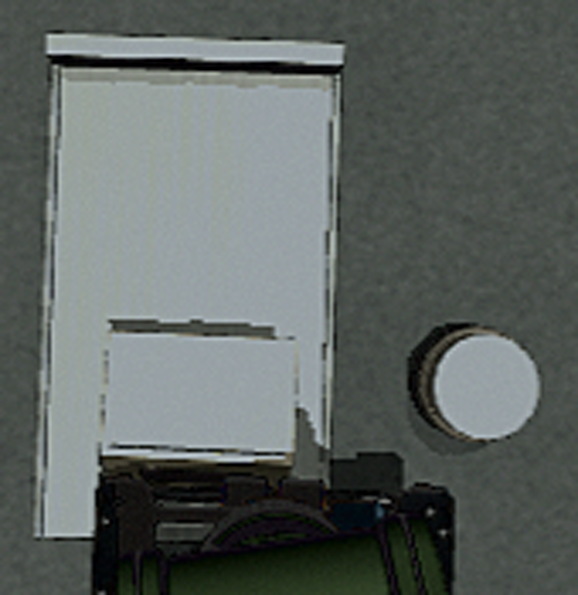

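The carton's top has moved about 35 mm towards the stop and is now nearly square. The gripper body touches it from behind, so it may be tilted. I'll check this from the side.

```bash
python3 - <<'E'
from h import *
b=manip.get_image("scene")[110:310,210:410]
cv2.imwrite("pics/s1.png",cv2.resize(b,None,fx=3,fy=3,interpolation=cv2.INTER_CUBIC))
E
```

```text
(no output)
```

View pics/s1.png

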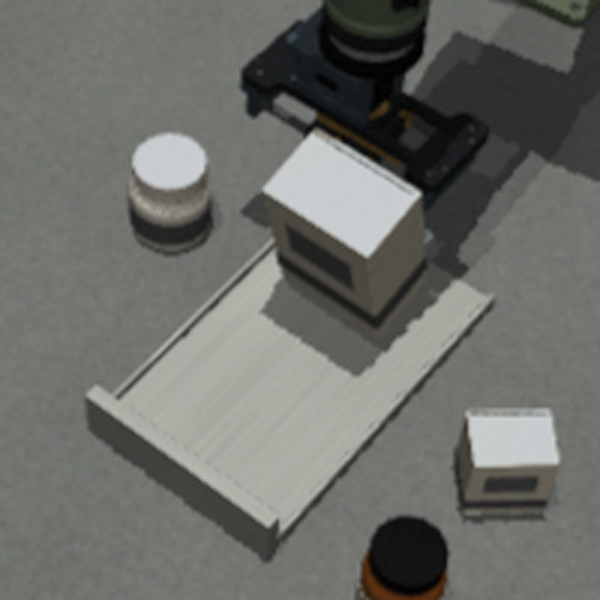

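The carton leans about 0.25 rad against the gripper body, because I pushed too low for the body to clear its top. I'll back off slowly so it rocks upright again, then push with the fingers high up.

```bash
python3 - <<'E'
from h import *
manip.move_linear(W(-.18,-.048,.05),rate=.03)
manip.move_linear(W(-.22,-.02,.14),rate=.15)
snap("c2");print(manip.get_obs()["time_s"],manip.get_obs()["force"])
E
```

```text
9.8667 [ 0.19181729 -0.13336191 -0.64324347]
```

View pics/c2.png

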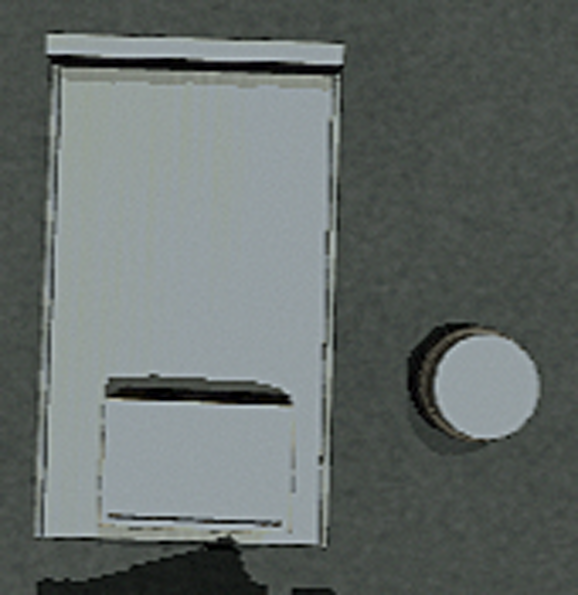

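It is upright again, now square to the tray, with its top-face centre at about (196,466) in the crop. Now I tip it with the fingertips high up.

```bash
python3 - <<'E'
from h import *
ct=T(cast(crop([(196,466)]),.146)[0]);print(ct)
y=ct[1]
manip.move_linear(W(-.18,y,.14),rate=.1)
manip.move_linear(W(-.055,y,.14),rate=.05)
manip.sleep(.4)
manip.move_linear(W(-.2,y,.14),rate=.2)
snap("c3");print(manip.get_obs()["time_s"],manip.get_obs()["force"])
E
```

```text
[-0.08861396 -0.00994457]
14.4 [ 0.06229482 -0.00486612  0.60165572]
```

View pics/c3.png

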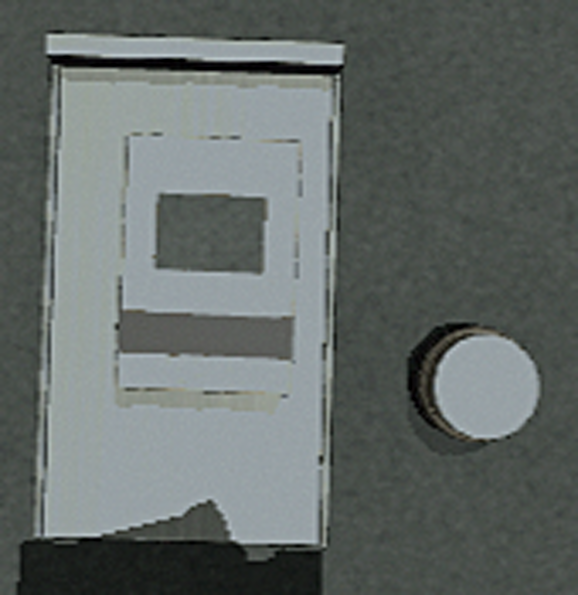

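The carton lies flat with its top towards the stop. Its top edge is about (127,133)-(301,141) and its foot edge (118,388)-(291,395), nearly square. Now I push it along to the stop.

```bash
python3 - <<'E'
from h import *
P=np.array([T(p) for p in cast(crop([(127,133),(301,141),(291,395),(118,388)]),.07)]);print(P.round(4))
y=P[:,1].mean(); x=P[2:,0].mean()
manip.move_linear(W(-.2,y,.042),rate=.15)
manip.move_linear(W(x-.03,y,.042),rate=.1)
hit=manip.move_linear(W(-.016,y,.042),rate=.03,until_force=8)
o=manip.get_obs();print(hit,T(o["tcp_pos"]),o["force"])
manip.move_linear(W(-.1,y,.042),rate=.1)
manip.move_linear(W(-.2,y,.1),rate=.2)
snap("c4");print(manip.get_obs()["time_s"])
E
```

```text
[[ 0.0861  0.0358]
 [ 0.0848 -0.0605]
 [-0.0551 -0.0591]
 [-0.0543  0.0356]]
True [-0.02656662 -0.01218708] [0.38861602 0.21414002 0.29504117]
19.9083
```

View pics/c4.png

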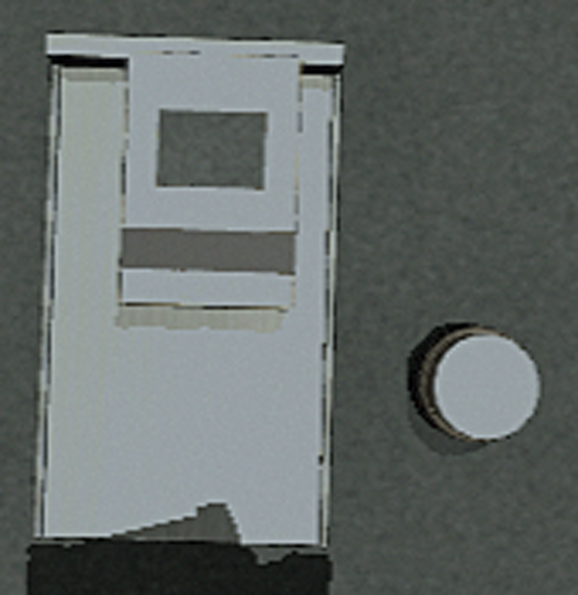

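The top end is at the stop, with the foot edge at about (120,304)-(293,310). The force had gone when the push ended, so I'll press once more slowly to seat it flush, then measure.

```bash
python3 - <<'E'
from h import *
y=-.0122
manip.move_linear(W(-.1,y,.042),rate=.2)
manip.move_linear(W(-.035,y,.042),rate=.1)
hit=manip.move_linear(W(-.012,y,.042),rate=.015,until_force=15)
manip.sleep(.3)
o=manip.get_obs();print(hit,T(o["tcp_pos"]),o["force"])
manip.move_linear(W(-.06,y,.042),rate=.05)
manip.move_linear(W(-.2,y,.12),rate=.2)
snap("c5");print(manip.get_obs()["time_s"])
E
```

```text
True [-0.02736146 -0.01248219] [-0.91393522  0.71169184 -0.47441765]
24.4417
```

View pics/c5.png

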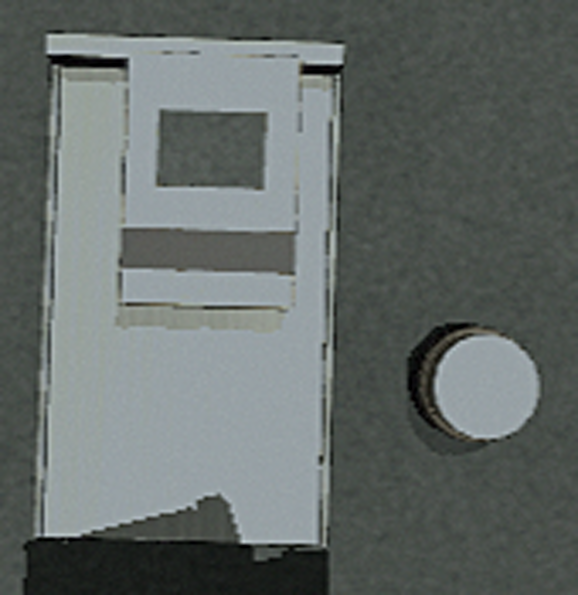

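The carton hasn't moved under 15 N. It is flush with the stop and square (edge slope about 0.035, the same as the stop's), and the hand is clear.

```bash
python3 -c "
from h import *
P=np.array([T(p) for p in cast(crop([(128,56),(300,61),(294,310),(121,304)]),.07)]);print(P.round(4))
print(manip.close_job())"
```

```text
[[ 0.129   0.0368]
 [ 0.1294 -0.0586]
 [-0.0086 -0.0594]
 [-0.0083  0.0357]]
the job is handed in; nothing more can be done
None
```

The tall carton lies flat on its broad side with its top flush and square against the stop (measured about 3 mm from it, camera good to about 2 mm), the hand is clear, and the job is handed in (verdict not shown); one early push touched and tilted the carton with the gripper body instead of the fingers, and the jar and small carton were not re-checked at the end.

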